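# Take the worn end roller out of the board track

### The arm

A 7-joint arm with a two-finger parallel gripper is mounted at the origin on the work surface. World frame = base frame: x ahead of the robot, y to its left, z up, the work surface at z = 0. Lengths are in m, angles in rad, forces in N, time in s.
With the tool pointing down it reaches from about 0.35 to 0.9 m from the base axis. Payload 7.2 kg.
Tool frame: the origin (TCP) lies on the front face of the gripper's body, between the roots of the fingers; the fingertips stand 80 mm ahead of it and the grasp point (between the pads) lies 61 mm ahead of it; z points along the fingers, y is the line along which they close (so a half turn about z gives the same grasp; the last joint's range is limited). The gripper opens to 88 mm and grips with 3 to 60 N. Pads are 20 mm wide; open, the fingers measure 115 mm over their backs; the gripper's body (75 mm by 178 mm) begins 61 mm behind the grasp point.
Start: joints at [-1.198, 0.411, -0.013, 1.596, 0.006, 1.134, -0.082], TCP at [0.267, 0.565, 0.303] pointing down, gripper open.
Joint ranges: [-2.95, 2.95], [-0.29, 1.99], [-1.47, 1.44], [0.14, 2.54], [-1.03, 4.17], [0.13, 1.85], [-2.86, 2.86]. Speed limits (rad/s): [2.39, 2.39, 3.01, 3.01, 3.14, 3.14, 3.14].

### API

Orientations are given as [roll, pitch, yaw] about the fixed x, y, z axes, in that order (R = Rz(yaw) Ry(pitch) Rx(roll)).
In Python, from rig import sensors, cams, job, nets gives the robot as it stands. The module is installed in compiled form; this text tells all that it offers.
- The arm moves only by the tool play_rows, never from a script. Its argument "moves" is a list of rows, each a list of 7 numbers: the turn, a rotation vector about the tool's x, y, z in a scale on which 1.0 is 180 degrees, then the shift along the tool's x, y, z in a scale on which 1.0 is 0.75 m, then the opening, from 0 (shut) to 1 (fully open). A call has 1 to 12 rows; each row is the pose to reach, as a shift and turn from the pose commanded when the call began, along the tool's axes at that moment; what a row does not reach only later rows make up. A row lasts 1/10 s, in which the tool goes at most 50 mm and 8.59 degrees, less where a joint would pass 70% of its speed; a pose out of reach is approached as far as the arm can. Shift and turn numbers lie between -1 and 1, and a call with a number outside is refused. A call with a gripper value outside its range is refused whole. The fingers move at their own pace and stop on an object; "squeeze" is the grip in N (left out, the last holds). Time passes only in rows, so rows that repeat a pose let the fingers close. It gives the time, the measured TCP pose, the force, the opening and the grip force at its end, in the units of the state.
- sensors.state(): the state, without advancing time (a new reading comes with each control period).
- cams.get_image(name): name is "side" or "top"; returns a dict with "frame" (400x640x3 uint8, blue, green, red), "depth" (400x640 float32, m along the optical axis (not along the pixel's ray), 0 where there is no reading), "camera_matrix" (3x3 intrinsics, pixels), "pose" (4x4, takes a point from camera to world coordinates). Camera axes: x right, y down, z forward; pixel columns grow to the right and rows downward; lengths in m; the calibration is good to about 2 mm. A picture is of the moment at which its call begins.
- job.sign_off(): hands the job in; it is judged then, once.
Trained networks look in the newest picture that a camera, given by its name, has taken for a name from the list of things; names that differ only in an ending like _2 or _b are one class to them, and where a whole thing is asked for, a point or a joint stands for the part that bears it (a point fixed in the world has none). Each returns a list of dicts, best first, with "confidence" (0 to 1); they miss things now and then, are a little off and sometimes report something else, mostly with a low value. They report only what shows in the picture. A call takes as long as a camera call. They do not tell look-alikes from the thing itself.
- nets.recognise(camera, name): "rect" ([left, top, width, height] in pixels, round what is visible of it).
- nets.masks_of(camera, name): "region" (400x640 bool, what is visible of it) and "rect" ([left, top, width, height] in pixels, round what is visible of it).
The state is a dict: "clock": time; "qpos": joint angles; "dq": joint speeds; "tau": joint torques, N m; "eef_pos": TCP position; "orientation": TCP orientation; "ft_force": force on the tool from outside, world axes, zero at the start; "ft_torque": the same for the moment, N m; "finger_gap": opening from 0.0 (shut) to 1.0 (fully open); "finger_force": force on a finger pad.
Only numpy, scipy, OpenCV 4.12 (cv2) and the standard library are available. Lean on these libraries where they do the work, as an engineer would, in place of code of your own. Each camera call takes 0.05 s, during which the arm holds its last target. There are 200 camera calls.

### The job

The worn red-brown roller at the open end of the roller track has to come out. Take the orange forked tool, push the roller's brass collar in with it to draw the spring axle out of its hole, lift that end and rest it on top of the near side rail with the other end still in its hole; then lay the fork back on the blue mat, lift the roller out with the gripper and lay it in the red tray. Work gently, without prying on the rails or ramming the collar against its stop, and leave everything else where it is.

Things in the scene. Friction and masses are not known exactly. Their poses are not given: they have to be found in the camera images.
- track: Roller track, fixed: two aluminium rails 70 mm high joined by low cross members (below 20 mm). Origin on the bench under the end roller's axis, midway between the rails; x points across, from the near rail (robot side) to the far rail; y along the track, away from its open end. Rails run from y = -25 to 315; five more rollers, grey, fixed, stand every 62 mm behind the end roller.
- near_hole (a point): Centre of the 8 mm hole for the spring axle, on the near rail's inner face, 61 mm above the bench. The rail webs are 4 mm thick, inner faces at x = -70 and +70 mm in the track's frame, their flat tops 70 mm above the bench, 18 mm wide with the flange that goes outwards.
- roller: Worn end roller, red-brown with darker bands and black ends, 26 mm thick, about 140 g (varies). Origin on its axis, 60 mm above the bench while in the track; x along the axis to the far rail, as the track's x (it may roll about its axis). Tube from x = -47 to +64 mm. It has 1 mm of end play between the rails.
- collar (a point): Centre of the outer face (towards the near rail) of the brass collar on the spring axle: 16 mm wide, 4 mm thick, on the axis at roller x = -58 mm with the axle out. The 12 mm of bare 6 mm axle between it and the near rail is where the fork goes. Pushing it in by 5.5 to 6.5 mm draws the axle out of its hole.
- axle_tip (a point): Point on the spring axle's axis, 4.5 mm short of its end, roller x = -72 mm with the axle out (the end is at -76.5): over the near rail's web. About 73 mm above the bench when the end rests on the rail.
- stub_end (a point): Point on the axis of the fixed 6 mm stub at the roller's other end, roller x = +72 mm, within the far rail's 8 mm hole. A 12 mm hub ends at x = 69, the stub at 76.5 mm: the roller must go about 8 mm to -x to draw it out of the far rail.
- axle (a joint): How far the spring axle is pushed in, m: 0 = fully out, 0.007 = against its stop. The spring pushes back with 4.5 N at 0, 11.7 N at 0.0055 and 13.6 N at the stop; a tool held in the fingers gives way by some mm under such loads.
- fork: Forked tool lying on the blue mat: orange handle 90 long, 18 wide, 30 mm high, then a steel shank and fork, tines one above the other. Origin at the underside, mid width, at the place to grip; x points along the tool to the tines. Handle x = -60 to +30, 4 mm shank to 70, tines 3 mm thick (across the tool) to about 90 mm. About 120 g.
- fork_slot (a point): Middle of the fork's slot, 80 mm ahead of the fork's origin and 15 mm above its underside. The slot is open at the front, 9 mm high, its bottom 10 mm behind this point, its mouth flared; each tine is 6 mm high.
- mat: Blue tool mat, 160 (own x) by 250 (own y) by 3 mm, fixed. Origin at the centre of its underside.
- tray: Red open reject tray, fixed, outside 130 (own x) by 210 (own y) by 30 mm, walls and floor 4 mm. Origin at the centre of its underside. The roller is 153 mm long over its axle ends: it lies along the tray's y.
- carrier: Bystander: black board carrier with a green circuit board, 120 x 105 x 10 mm, lying on the far rollers of the track. Origin at the centre of its underside.
- screwdriver: Bystander: red screwdriver, 170 mm, lying on the mat beside the fork.
- spool: Bystander: spool of copper wire, 64 mm wide, 45 mm high. Origin under its centre.
- tin: Bystander: tin, 60 mm wide, 75 mm high. Origin under its centre.
- flux: Bystander: flux bottle, 40 mm wide, 100 mm high. Origin under its centre.
- cutters: Bystander: teal side cutters, about 140 mm long, 15 mm high. Origin at the pivot, underside.
There are look-alikes about, which are no part of the job. What is meant by the roller is not pink or turquoise, and is the smaller of those in its own colour.

How it is judged:
On the way, in this order (a step that is already met when the one before it is completed fails the run):
1. the fork presses on the roller and pushes its spring axle in by more than 4 mm (value of joint axle above 0.004 m and contact force between fork and roller above 2 N), for 0.1 s.
2. the spring end lies on top of the near rail, the stub still in the far rail's hole, the fork off it (z of axle_tip in the frame of track between 0.0705 and 0.076 m and z of stub_end in the frame of track between 0.054 and 0.066 m and x of stub_end in the frame of track above 0.069 m and contact force between fork and roller below 0.1 N), for 0.3 s.
At the end, for the whole second after the job is handed in: The roller lies flat inside the red tray (its axis less than 24 mm above the bench, its middle within 55 mm of the tray's centre across and 80 mm along) and the fork lies on the blue mat (the grip point over the mat, its underside less than 25 mm above the bench), both at rest (x of roller in the frame of tray between -0.055 and 0.055 m and y of roller in the frame of tray between -0.08 and 0.08 m and z of roller in the frame of tray below 0.024 m and linear speed of each of roller, fork below 0.03 m/s and x of fork in the frame of mat between -0.08 and 0.08 m and y of fork in the frame of mat between -0.125 and 0.125 m and z of fork in the frame of mat between 0 and 0.025 m); the robot touches nothing.
It fails at once if the fork pressed on the roller with more than 22 N (rammed against its stop or pried) (contact force between fork and roller above 22 N).
It fails at once if the rails were strained: fork or gripper pressed on the track with more than 25 N, or the roller with more than 40 N (contact force between any of fork, the fingers and track above 25 N or contact force between roller and track above 40 N).
It fails at once if the roller was let go more than about 35 mm above where it lies in the tray (horizontal distance between roller and tray below 0.1 m and z of roller in the frame of tray above 0.052 m and contact force between the fingers and roller below 0.02 N).
It fails at once if the fork was let go more than about 35 mm above the mat (horizontal distance between fork and mat below 0.15 m and z of fork in the frame of mat above 0.04 m and contact force between the fingers and fork below 0.02 N).
It fails at once if another thing was moved by more than 25 mm (distance of any of carrier, spool, tin, flux, cutters, screwdriver from where it was at the start of the episode above 0.025 m).
It also fails if it takes over 72 s, if anything falls off the work surface, if the arm or the gripper's body presses on something with over 40 N, if the wrist force passes 120 N, or if a joint passes its speed limit or range.

## Working session

There is one attempt and no reset: what is moved stays moved. The work goes in short steps, Python scripts to look and compute and a tool call to move; the robot and the scene stay as the last step left them, time stands still between calls to the robot, and variables do not carry over. Pictures are saved under pics/ and viewed, at most 10 in all, crops included, and the job is handed in when it is done.

Besides the shell and the picture viewer there is one more tool, called after "Request:" as name([rows], argument=value, ...), one row to a line, values as JSON. play_rows: Moves the arm, as the interface text tells. Its arguments: {"type":"object","properties":{"moves":{"type":"array","items":{"type":"array","items":{"type":"number"}}},"squeeze":{"type":"number"}},"required":["moves"]}

```bash
mkdir -p pics; cat > h.py <<'E'
import numpy as np, cv2
from rig import sensors, cams, job, nets
from scipy.spatial.transform import Rotation as R
def img(n,save=None):
    d=cams.get_image(n)
    if save: cv2.imwrite('pics/'+save,d['frame'])
    return d
def cloud(d):
    K=d['camera_matrix'];z=d['depth'];v,u=np.mgrid[:400,:640]
    P=np.stack([(u-K[0,2])/K[0,0]*z,(v-K[1,2])/K[1,1]*z,z],-1)
    W=P@d['pose'][:3,:3].T+d['pose'][:3,3]; W[z==0]=np.nan
    return W
E
python3 - <<'E'
from h import *
s=sensors.state();print({k:np.round(v,3) for k,v in s.items()})
for c in ['top','side']:
    d=img(c,c+'0.png');W=cloud(d);np.save(c+'0.npy',W)
    print(c,np.round(d['pose'],3).tolist(),d['camera_matrix'].tolist())
    for n in ['track','roller','fork','mat','tray','collar','carrier','screwdriver','spool','tin','flux','cutters']:
        for r in nets.masks_of(c,n)[:4]:
            p=W[r['region']];print(n,round(r['confidence'],2),r['rect'],np.round(np.nanmedian(p,0),3),np.round(np.nanmin(p,0),3) if len(p) else 0,np.round(np.nanmax(p,0),3))
E
```

```text
{'clock': np.float64(0.0), 'qpos': array([-1.198,  0.412, -0.013,  1.597,  0.006,  1.134, -0.082]), 'dq': array([ 0.001,  0.   ,  0.   , -0.   ,  0.   , -0.   , -0.   ]), 'tau': array([ 0.0000e+00, -5.8796e+01,  6.4200e-01, -2.9108e+01, -5.4000e-02,
        1.8000e-02,  0.0000e+00]), 'eef_pos': array([0.267, 0.565, 0.302]), 'orientation': array([-3.14 ,  0.   ,  2.701]), 'ft_force': array([ 0.024, -0.089,  0.292]), 'ft_torque': array([ 0.007, -0.019, -0.028]), 'finger_force': np.float64(0.0), 'finger_gap': np.float64(1.002)}
top [[-0.007, -0.988, 0.157, 0.264], [-1.0, 0.008, 0.003, 0.116], [-0.004, -0.157, -0.988, 1.296], [0.0, 0.0, 0.0, 1.0]] [[401.5941684526222, 0.0, 320.3383270526564], [0.0, 401.5941684526222, 200.81413105494852], [0.0, 0.0, 1.0]]
track 0.75 [209.9, 144.3, 110.4, 66.3] [0.537 0.285 0.066] [ 0.437  0.119 -0.007] [0.663 0.489 0.081]
roller 0.85 [306.4, 158.4, 9.7, 44.0] [0.529 0.148 0.07 ] [ 0.462  0.132 -0.005] [0.594 0.164 0.077]
roller 0.83 [426.1, 270.8, 58.7, 35.3] [ 0.195 -0.3    0.032] [ 0.141 -0.395 -0.007] [ 0.244 -0.208  0.042]
roller 0.78 [186.5, 235.0, 2
[... 2906 characters left out ...]
0.7 [285.8, 187.8, 16.9, 20.7] [0.357 0.178 0.04 ] [ 0.326  0.156 -0.005] [0.385 0.27  0.049]
tin 0.77 [279.6, 153.2, 16.7, 22.0] [0.346 0.331 0.053] [ 0.315  0.317 -0.003] [0.374 0.467 0.08 ]
flux 0.86 [402.7, 211.8, 16.6, 29.4] [0.729 0.01  0.051] [ 0.712 -0.001 -0.005] [0.771 0.099 0.103]
flux 0.3 [408.2, 286.2, 14.6, 33.2] [ 0.693 -0.259  0.024] [ 0.682 -0.296 -0.003] [ 0.715 -0.19   0.031]
flux 0.21 [313.0, 139.1, 55.5, 74.1] [0.536 0.259 0.063] [ 0.435  0.112 -0.01 ] [0.633 0.554 0.078]
cutters 0.64 [330.6, 145.8, 31.2, 16.5] [0.543 0.36  0.075] [0.482 0.306 0.02 ] [0.608 0.427 0.085]
cutters 0.61 [302.2, 211.9, 12.4, 33.0] [0.395 0.05  0.009] [ 0.382 -0.011 -0.005] [0.427 0.121 0.016]
```

View pics/top0.png

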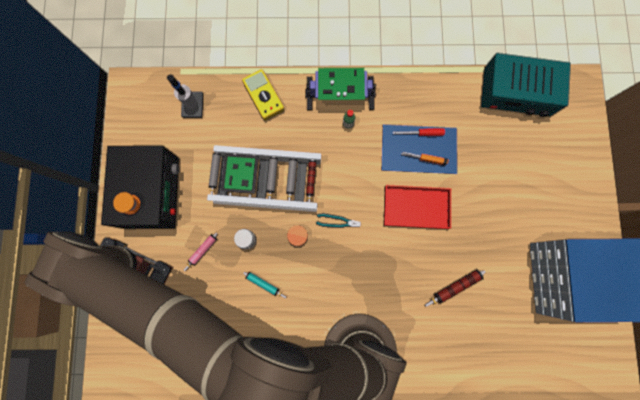

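View pics/side0.png

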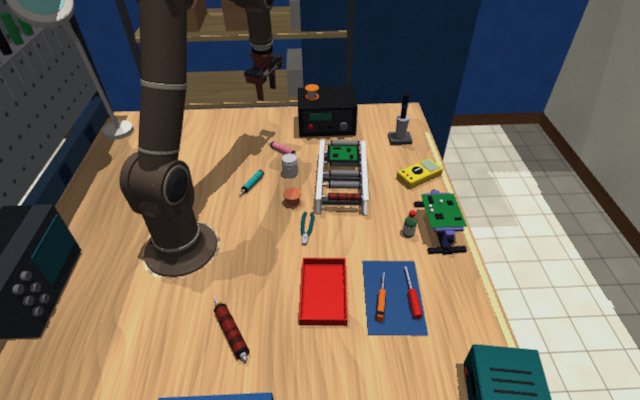

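The top view shows the track at px (210-320, 145-210), with the worn roller at its right end (310,180). The fork is on the mat at (425,158) with its tines pointing left (+y). The red tray is at (417,207). The larger red-brown look-alike is at (455,288). The side view agrees.

```bash
cat >> h.py <<'E'
def go(pos,yaw,tilt=None):
    """tool-axis shift & rotvec (deg) from the measured pose to grasp-point pos, fingers down, tool yaw"""
    s=sensors.state();R0=R.from_euler('xyz',s['orientation']);R1=R.from_euler('xyz',[np.pi,0,yaw])
    t=np.array(pos)-R1.apply([0,0,.061])
    print('turn',np.round((R0.inv()*R1).as_rotvec(degrees=True),1),'shift',np.round(R0.inv().apply(t-s['eef_pos']),4),'TCPtarget',np.round(t,4))
def axis2(P):
    c=P.mean(0);u=np.linalg.svd(P-c,full_matrices=False)[2][0];return c,u
E
python3 - <<'E'
from h import *
for c in ['top','side']:
    W=np.load(c+'0.npy');im=cv2.imread(f'pics/{c}0.png').astype(int);b,g,r=im[...,0],im[...,1],im[...,2]
    x,y,z=W[...,0],W[...,1],W[...,2]
    f=lambda m:W[m]
    # rails
    wh=(b>140)&(g>140)&(r>140)&(y>.1)&(y<.5)&(x>.4)&(x<.68)&(z>.06)&(z<.08)
    for nm,m in [('near',wh&(x<.52)),('far',wh&(x>.54))]:
        P=f(m);
        if len(P)<10: print(nm,len(P));continue
        k=np.polyfit(P[:,1],P[:,0],1);res=P[:,0]-np.polyval(k,P[:,1])
        print(c,nm,len(P),'x@.148',np.polyval(k,.148).round(4),'slope',k[0].round(4),'res pct',np.percentile(res,[2,50,98]).round(4),'y',P[:,1].min().round(3),P[:,1].max().round(3),'z',np.median(P[:,2]).round(4))
    rr=(r>1.5*g)&(r>1.5*b)&(y>.1)&(y<.2)&(x>.44)&(x<.62)&(z>.05)
    P=f(rr);T=P[P[:,2]>np.percentile(P[:,2],60)]
    k=np.polyfit(P[:,0],P[:,1],1);print('roller',len(P),P.min(0).round(4),P.max(0).round(4),'mid',P.mean(0).round(4),'crest',T.mean(0).round(4),'dy/dx',k[0].round(3))
    o=(r>150)&(g>60)&(r>1.5*g)&(g>1.3*b)&(x>.56)&(x<.65)&(y>-.33)&(y<-.1)&(z>.02)
    P=f(o);C,u=axis2(P[:,:2]);t=(P[:,:2]-C)@u;print('fork',len(P),C.round(4),u.round(3),np.percentile(t,[1,99]).round(4),'z',np.percentile(P[:,2],[5,50,95]).round(4),P[:,:2].min(0).round(4),P[:,:2].max(0).round(4))
    sh=(x>.57)&(x<.65)&(y>-.195)&(y<-.12)&(z>.012)&(z<.04)
    P=f(sh);print('shank',len(P),[ (P[(P[:,1]>a)&(P[:,1]<a+.015)].mean(0)).round(4).tolist() for a in (-.19,-.175,-.16,-.145) if ((P[:,1]>a)&(P[:,1]<a+.015)).any()],P[:,1].max().round(3))
    t=(r>120)&(g<50)&(b<50)&(x>.34)&(x<.54)&(y<-.06)&(y>-.33)
    P=f(t).astype(np.float32);print('tray',cv2.minAreaRect(P[:,:2].copy()))
    m=(b>90)&(b>1.3*r)&(x>.54)&(y<-.06)&(y>-.36)&(x<.75)&(z<.01)
    P=f(m).astype(np.float32);print('mat',cv2.minAreaRect(P[:,:2].copy()))
a=cv2.imread('pics/top0.png')[120:215,290:450];b=cv2.imread('pics/side0.png')[140:330,290:430]
cv2.imwrite('pics/c1.png',cv2.resize(a,None,fx=5,fy=5,interpolation=2)); 
E
```

```text
top near 665 x@.148 0.447 slope 0.0878 res pct [-0.0094 -0.0003  0.0143] y 0.133 0.47 z 0.0698
top far 665 x@.148 0.6042 slope 0.0878 res pct [-0.0091 -0.0001  0.0099] y 0.119 0.455 z 0.0698
roller 241 [0.4823 0.1349 0.0565] [0.5843 0.1636 0.0775] mid [0.532  0.1488 0.0708] crest [0.531  0.1485 0.0739] dy/dx -0.08
fork 110 [ 0.6016 -0.2439] [0.221 0.975] [-0.035   0.0364] z [0.0279 0.0321 0.0374] [ 0.5885 -0.2784] [ 0.6155 -0.2074]
shank 35 [[0.617, -0.1816, 0.0232], [0.6203, -0.1675, 0.0224], [0.6235, -0.1547, 0.0224]] -0.148
tray ((0.44494467973709106, -0.18983615934848785), (0.20738360285758972, 0.12769436836242676), 86.47169494628906)
mat ((0.6426003575325012, -0.21104687452316284), (0.2481311857700348, 0.15665248036384583), 86.68241119384766)
side near 301 x@.148 0.4448 slope 0.0839 res pct [-0.0088  0.0001  0.0089] y 0.124 0.468 z 0.0669
side far 322 x@.148 0.6023 slope 0.0855 res pct [-0.0098  0.0002  0.009 ] y 0.114 0.454 z 0.067
roller 201 [0.4791 0.1279 0.0548] [0.5808 0.159  0.074 ] mid [0.5288 0.1395 0.0663] crest [0.5284 0.143  0.0704] dy/dx -0.095
fork 134 [ 0.6011 -0.2492] [-0.213 -0.977] [-0.0414  0.0475] z [0.027  0.0311 0.0346] [ 0.586  -0.2975] [ 0.6144 -0.2074]
shank 19 [[0.6163, -0.1831, 0.0233], [0.6199, -0.1666, 0.0269], [0.6228, -0.1551, 0.0248]] -0.155
tray ((0.4437343180179596, -0.19484907388687134), (0.21056772768497467, 0.12643535435199738), 86.52168273925781)
mat ((0.6415750980377197, -0.21203480660915375), (0.2512323558330536, 0.15892422199249268), 86.60393524169922)
```

View pics/c1.png

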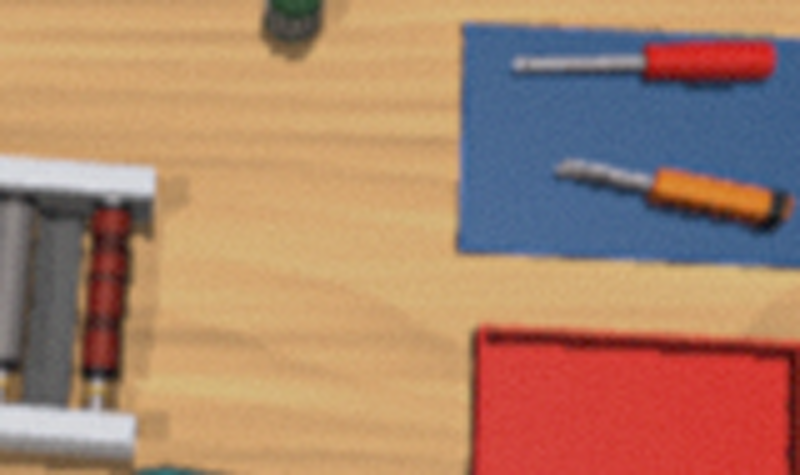

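The crop shows the roller's spring end (steel axle and brass collar) towards the lower, near rail at crop (98,385). The fork axis runs from (775,205) to (565,165), with the tines at the left. The measurements agree with the given sizes: 157 mm between rail centre lines, 89 mm handle, 210x127 mm tray.

```bash
python3 -c "
from h import *
go([.606,-.2261,.12],1.347)"
```

```text
turn [-0.  -0.  77.6] shift [-0.6446 -0.5709  0.1216] TCPtarget [ 0.606  -0.2261  0.181 ]
```

The manual's scale: shifts go in shares of 0.75 m and turns go in shares of 180 degrees. Converting my numbers, -0.6446 m is -0.8595, -0.5709 m is -0.7612, 77.6 degrees is 0.4311.

Request:
play_rows([
  [0, 0, 0.4311, -0.8595, -0.7612, 0.0267, 1],
  [0, 0, 0.4311, -0.8595, -0.7612, 0.0267, 1],
  [0, 0, 0.4311, -0.8595, -0.7612, 0.0267, 1],
  [0, 0, 0.4311, -0.8595, -0.7612, 0.0267, 0.6],
  [0, 0, 0.4311, -0.8595, -0.7612, 0.0267, 0.6],
  [0, 0, 0.4311, -0.8595, -0.7612, 0.0267, 0.6],
  [0, 0, 0.4311, -0.8595, -0.7612, 0.0267, 0.6],
  [0, 0, 0.4311, -0.8595, -0.7612, 0.0267, 0.6],
  [0, 0, 0.4311, -0.8595, -0.7612, 0.0267, 0.6],
  [0, 0, 0.4311, -0.8595, -0.7612, 0.0267, 0.6],
  [0, 0, 0.4311, -0.8595, -0.7612, 0.0267, 0.6],
  [0, 0, 0.4311, -0.8595, -0.7612, 0.0267, 0.6],
], squeeze=20)

```text
clock: 2.5
eef_pos: [0.5036, 0.0122, 0.2891]
orientation: [3.141, -0.001, 1.347]
ft_force: [0.4, 0.3, 0.1]
finger_gap: 0.605
finger_force: 0.0
```

```bash
python3 -c "
from h import *
go([.606,-.2261,.08],1.347)"
```

```text
turn [ 0.1 -0.  -0. ] shift [-0.2097  0.1526  0.1481] TCPtarget [ 0.606  -0.2261  0.141 ]
```

Converted, -0.2097 m is -0.2796, 0.1526 m is 0.2035.

Request:
play_rows([
  [0, 0, 0, -0.2796, 0.2035, 0, 0.6],
  [0, 0, 0, -0.2796, 0.2035, 0, 0.6],
  [0, 0, 0, -0.2796, 0.2035, 0, 0.6],
  [0, 0, 0, -0.2796, 0.2035, 0, 0.6],
  [0, 0, 0, -0.2796, 0.2035, 0, 0.6],
  [0, 0, 0, -0.2796, 0.2035, 0.1973, 0.6],
  [0, 0, 0, -0.2796, 0.2035, 0.1973, 0.6],
  [0, 0, 0, -0.2796, 0.2035, 0.1973, 0.6],
  [0, 0, 0, -0.2796, 0.2035, 0.1973, 0.6],
  [0, 0, 0, -0.2796, 0.2035, 0.1973, 0.6],
])

```text
clock: 3.5
eef_pos: [0.6052, -0.2246, 0.1411]
orientation: [-3.14, 0.0, 1.346]
ft_force: [0.1, 0.5, 1.6]
finger_gap: 0.602
finger_force: 0.0
```

```bash
python3 -c "
from h import *
go([.606,-.2261,.025],1.347)"
```

```text
turn [-0.1  0.  -0. ] shift [-0.0013  0.0012  0.0551] TCPtarget [ 0.606  -0.2261  0.086 ]
```

Descend and grip hard (low squeeze first, then 60 N).

Converted, 0.055 m is 0.0733, 0.045 m is 0.06.

Request:
play_rows([
  [0, 0, 0, -0.0013, 0.0013, 0.04, 0.6],
  [0, 0, 0, -0.0013, 0.0013, 0.06, 0.6],
  [0, 0, 0, -0.0013, 0.0013, 0.0733, 0.6],
  [0, 0, 0, -0.0013, 0.0013, 0.0733, 0.6],
  [0, 0, 0, -0.0013, 0.0013, 0.0733, 0],
  [0, 0, 0, -0.0013, 0.0013, 0.0733, 0],
  [0, 0, 0, -0.0013, 0.0013, 0.0733, 0],
  [0, 0, 0, -0.0013, 0.0013, 0.0733, 0],
  [0, 0, 0, -0.0013, 0.0013, 0.0733, 0],
  [0, 0, 0, -0.0013, 0.0013, 0.0733, 0],
], squeeze=60)

```text
clock: 4.5
eef_pos: [0.6063, -0.2257, 0.0861]
orientation: [3.141, -0.0, 1.346]
ft_force: [-0.7, 0.4, 2.1]
finger_gap: 0.202
finger_force: 60.0
```

```bash
python3 -c "
from h import *
s=sensors.state();print(s['eef_pos'],s['orientation'],s['ft_force'])"
```

```text
[ 0.60627393 -0.22565995  0.08608467] [ 3.14091342e+00 -8.31874292e-05  1.34638493e+00] [-0.69033919  0.37513714  2.08851137]
```

```bash
cat >> h.py <<'E'
O=np.array([.5247,.1492]);ex=np.array([.9963,-.0862]);ey=np.array([.0862,.9963]);TY=np.arctan2(ey[1],ey[0])
def slot(tx,ty,z,yaw=TY):  # put slot middle at track tx,ty (m), height z
    p=O+tx*ex+ty*ey-.068*np.array([np.cos(yaw),np.sin(yaw)]);go([p[0],p[1],z+.0681-.061],yaw)
E
python3 -c "
from h import *
slot(-.064,-.06,.10)"
```

```text
turn [ 0.  -0.  -7.9] shift [ 0.2117 -0.2087 -0.0821] TCPtarget [0.4499 0.0272 0.1681]
```

Converted, 0.2117 m is 0.2823, -0.2087 m is -0.2783, -7.9 degrees is -0.0439.

Request:
play_rows([
  [0, 0, 0, 0, 0, -0.0533, 0],
  [0, 0, 0, 0, 0, -0.1093, 0],
  [0, 0, -0.0439, 0.0667, -0.0667, -0.1093, 0],
  [0, 0, -0.0439, 0.1133, -0.1133, -0.1093, 0],
  [0, 0, -0.0439, 0.16, -0.16, -0.1093, 0],
  [0, 0, -0.0439, 0.2067, -0.2067, -0.1093, 0],
  [0, 0, -0.0439, 0.2467, -0.2467, -0.1093, 0],
  [0, 0, -0.0439, 0.2733, -0.2667, -0.1093, 0],
  [0, 0, -0.0439, 0.2823, -0.2783, -0.1093, 0],
  [0, 0, -0.0439, 0.2823, -0.2783, -0.1093, 0],
  [0, 0, -0.0439, 0.2823, -0.2783, -0.1093, 0],
])

```text
clock: 5.6
eef_pos: [0.4503, 0.0263, 0.168]
orientation: [3.141, 0.0, 1.484]
ft_force: [-0.4, -0.1, -0.3]
finger_gap: 0.206
finger_force: 60.0
```

```bash
python3 - <<'E'
from h import *
s=sensors.state();print(s['eef_pos'],s['orientation'],s['ft_force'])
d=img('top','t1.png');a=d['frame'][140:220,270:390]
e=img('side','s1.png');b=e['frame'][150:270,290:410]
cv2.imwrite('pics/c2.png',np.hstack([cv2.resize(a,(400*120//80*1,400)),cv2.resize(b,(200,200)).repeat(2,0)[:400]])) if 0 else cv2.imwrite('pics/c2.png',cv2.resize(a,None,fx=6,fy=6,interpolation=2))
W=cloud(d);x,y,z=np.moveaxis(W,-1,0)
m=(z>.08)&(z<.13)&(y>.04)&(y<.13)&(x>.43)&(x<.49);P=W[m];print(len(P),np.round(P[np.argsort(P[:,1])],4)[::max(1,len(P)//25)].tolist())
slot(-.064,-.06,.06)
E
```

```text
[0.45034219 0.02632158 0.16795133] [3.14051562e+00 3.16697202e-04 1.48380819e+00] [-0.43932685 -0.05470532 -0.26862778]
31 [[0.4525, 0.0628, 0.1013], [0.4542, 0.0632, 0.1101], [0.455, 0.0659, 0.1048], [0.4521, 0.066, 0.1044], [0.4535, 0.0686, 0.0955], [0.4544, 0.0691, 0.1088], [0.4538, 0.0716, 0.0938], [0.4549, 0.072, 0.1058], [0.4531, 0.0748, 0.098], [0.4544, 0.0751, 0.1091], [0.4544, 0.0775, 0.09], [0.4573, 0.0781, 0.1099], [0.4544, 0.0781, 0.1093], [0.455, 0.0805, 0.0864], [0.4555, 0.0809, 0.1025], [0.4573, 0.0811, 0.1102], [0.4545, 0.0841, 0.1091], [0.4573, 0.0841, 0.1106], [0.4547, 0.087, 0.1077], [0.4563, 0.0898, 0.0978], [0.4578, 0.09, 0.1075], [0.4569, 0.0928, 0.0944], [0.4567, 0.0931, 0.1148], [0.4568, 0.0958, 0.0951], [0.4578, 0.096, 0.1078], [0.4572, 0.0988, 0.093], [0.4576, 0.099, 0.1095], [0.4571, 0.1019, 0.0939], [0.4571, 0.102, 0.1124], [0.4575, 0.1049, 0.0915], [0.4572, 0.105, 0.1124]]
turn [ 0.   0.  -0.1] shift [ 0.0014 -0.0007  0.0397] TCPtarget [0.4499 0.0272 0.1281]
```

View pics/c2.png

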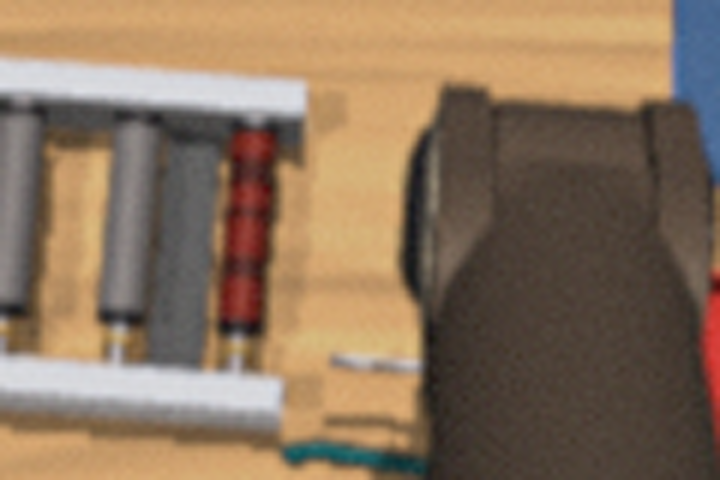

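Tines measure x≈0.457 and top z≈0.110, as computed, and the picture shows the tines at (335-420,360) aiming at the gap by the axle at (237,365). Now lower.

Converted, 0.0397 m is 0.0529, 0.02 m is 0.0267.

Request:
play_rows([
  [0, 0, 0, 0.0013, -0.0007, 0.0267, 0],
  [0, 0, 0, 0.0013, -0.0007, 0.0529, 0],
  [0, 0, 0, 0.0013, -0.0007, 0.0529, 0],
  [0, 0, 0, 0.0013, -0.0007, 0.0529, 0],
  [0, 0, 0, 0.0013, -0.0007, 0.0529, 0],
])

```text
clock: 6.2
eef_pos: [0.4499, 0.0276, 0.1287]
orientation: [3.141, 0.0, 1.483]
ft_force: [-0.3, 1.0, -1.1]
finger_gap: 0.196
finger_force: 60.0
```

```bash
python3 - <<'E'
from h import *
s=sensors.state();print(s['eef_pos'],s['orientation'],s['ft_force'])
slot(-.064,0,.06)
E
```

```text
[0.4498552  0.02756847 0.12866868] [3.14067369e+00 5.60484945e-06 1.48306830e+00] [-0.32695726  0.9924721  -1.14777571]
turn [ 0.1  0.  -0.1] shift [ 0.0596 -0.      0.0006] TCPtarget [0.4551 0.087  0.1281]
```

Converted, 0.054 m is 0.072, 0.052 m is 0.0693.

Request:
play_rows([
  [0, 0, 0, 0.0267, 0, 0.0007, 0],
  [0, 0, 0, 0.0467, 0, 0.0007, 0],
  [0, 0, 0, 0.056, 0, 0.0007, 0],
  [0, 0, 0, 0.064, 0, 0.0007, 0],
  [0, 0, 0, 0.0693, 0, 0.0007, 0],
  [0, 0, 0, 0.072, 0, 0.0007, 0],
  [0, 0, 0, 0.072, 0, 0.0007, 0],
])

```text
clock: 6.9
eef_pos: [0.4539, 0.0819, 0.1276]
orientation: [3.142, 0.0, 1.484]
ft_force: [0.3, -0.5, -1.4]
finger_gap: 0.203
finger_force: 60.0
```

```bash
python3 - <<'E'
from h import *
s=sensors.state();print(s['eef_pos'],s['orientation'],s['ft_force'])
slot(-.064,0,.06)
E
```

```text
[0.4538931  0.08192252 0.12755642] [3.14153340e+00 5.52718190e-05 1.48417054e+00] [ 0.28107763 -0.46182213 -1.39253141]
turn [ 0.  0. -0.] shift [ 0.0051  0.0007 -0.0005] TCPtarget [0.4551 0.087  0.1281]
```

Converted, 0.005 m is 0.0067, 0.004 m is 0.0053.

Request:
play_rows([
  [0, 0, 0, 0.004, 0, 0, 0],
  [0, 0, 0, 0.0053, 0, 0, 0],
  [0, 0, 0, 0.0053, 0.0027, 0, 0],
  [0, 0, 0, 0.0053, 0.004, 0, 0],
  [0, 0, 0, 0.0053, 0.0053, 0, 0],
  [0, 0, 0, 0.0053, 0.0067, 0, 0],
  [0, 0, 0, 0.0053, 0.0067, 0, 0],
])

```text
clock: 7.6
eef_pos: [0.4593, 0.0855, 0.1275]
orientation: [3.142, 0.0, 1.484]
ft_force: [0.2, -0.4, -0.8]
finger_gap: 0.203
finger_force: 60.0
```

Converted, 0.002 m is 0.0027, 0.001 m is 0.0013.

Request:
play_rows([
  [0, 0, 0, 0, 0.0013, 0, 0],
  [0, 0, 0, 0, 0.0027, 0, 0],
  [0, 0, 0, 0, 0.0027, 0, 0],
])

```text
clock: 7.9
eef_pos: [0.4609, 0.0855, 0.1274]
orientation: [-3.141, 0.0, 1.485]
ft_force: [-1.7, 0.4, -0.0]
finger_gap: 0.204
finger_force: 60.0
```

Converted, 0.002 m is 0.0027, 0.001 m is 0.0013.

Request:
play_rows([
  [0, 0, 0, 0, 0.0013, 0, 0],
  [0, 0, 0, 0, 0.0027, 0, 0],
  [0, 0, 0, 0, 0.0027, 0, 0],
])

```text
clock: 8.2
eef_pos: [0.4618, 0.0854, 0.1271]
orientation: [-3.138, 0.0, 1.485]
ft_force: [-5.8, 0.6, 2.3]
finger_gap: 0.202
finger_force: 60.0
```

Converted, 0.002 m is 0.0027, 0.001 m is 0.0013.

Request:
play_rows([
  [0, 0, 0, 0, 0.0013, 0, 0],
  [0, 0, 0, 0, 0.0027, 0, 0],
  [0, 0, 0, 0, 0.0027, 0, 0],
])

```text
clock: 8.5
eef_pos: [0.463, 0.0853, 0.127]
orientation: [-3.137, 0.001, 1.486]
ft_force: [-7.9, 0.6, 3.3]
finger_gap: 0.201
finger_force: 60.0
```

```bash
python3 - <<'E'
from h import *
for i in range(4):
  s=sensors.state();print(s['eef_pos'],s['ft_force'],s['ft_torque'])
  d=img('top','t2.png')
W=cloud(d);x,y,z=np.moveaxis(W,-1,0)
m=(z>.055)&(z<.085)&(y>.124)&(y<.17)&(x>.455)&(x<.482);P=W[m];print(len(P),np.round(P[np.argsort(P[:,1])],4)[::max(1,len(P)//20)].tolist())
cv2.imwrite('pics/c3.png',cv2.resize(d['frame'][165:215,295:355],None,fx=10,fy=10,interpolation=2))
E
```

```text
[0.46303195 0.08526838 0.12700955] [-7.87100658  0.58652244  3.32967358] [0.33867054 1.82178001 0.50418323]
[0.46299627 0.08524868 0.12700029] [-7.76606894  0.57441858  3.31525255] [0.34406606 1.80126892 0.56939894]
[0.46300188 0.08526018 0.12701425] [-8.14651923  0.59567938  4.65119694] [0.32700707 1.81505764 0.57556212]
[0.46301344 0.08525409 0.1270131 ] [-8.2035137  -0.26461794  3.27234116] [0.34369204 1.78818894 0.52457262]
39 [[0.4672, 0.1417, 0.0721], [0.4786, 0.1419, 0.0604], [0.482, 0.1419, 0.0591], [0.4803, 0.1448, 0.0688], [0.4678, 0.1449, 0.0686], [0.4786, 0.145, 0.0607], [0.4668, 0.1452, 0.0553], [0.4793, 0.1478, 0.0748], [0.4677, 0.148, 0.0693], [0.472, 0.1481, 0.0621], [0.4793, 0.1483, 0.0569], [0.4702, 0.1509, 0.0734], [0.4803, 0.151, 0.0693], [0.4682, 0.1511, 0.0662], [0.4785, 0.1513, 0.0615], [0.4753, 0.1513, 0.0616], [0.4803, 0.1541, 0.0692], [0.4708, 0.1541, 0.0696], [0.4679, 0.1542, 0.068], [0.4748, 0.1543, 0.0645], [0.4782, 0.1543, 0.0632], [0.4655, 0.1543, 0.0638], [0.4623, 0.1543, 0.064], [0.4594, 0.1544, 0.0627], [0.4678, 0.1573, 0.0691], [0.4808, 0.1573, 0.0664], [0.4716, 0.1574, 0.0652], [0.4749, 0.1574, 0.0642], [0.463, 0.1576, 0.0597], [0.4605, 0.1577, 0.0558], [0.4709, 0.1603, 0.0694], [0.4679, 0.1604, 0.0687], [0.481, 0.1605, 0.0656], [0.4707, 0.1634, 0.0706], [0.4678, 0.1634, 0.0694], [0.4807, 0.1635, 0.0677], [0.4557, 0.1636, 0.0662], [0.4553, 0.1666, 0.0691], [0.4551, 0.1696, 0.0705]]
```

View pics/c3.png

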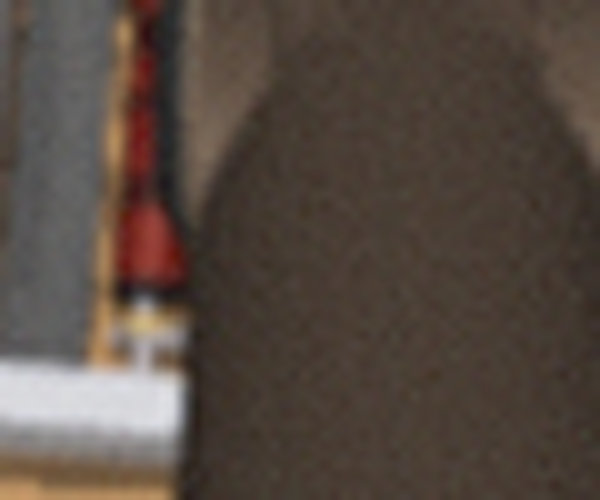

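The crop shows the tines straddling the axle at (145,340), pressing the collar. Force ≈8 N, so about 2.5 mm pushed in. Continue, raising slightly to relieve the vertical load.

Converted, 0.0025 m is 0.0033, -0.0005 m is -0.0007.

Request:
play_rows([
  [0, 0, 0, 0, 0.0013, -0.0007, 0],
  [0, 0, 0, 0, 0.0027, -0.0013, 0],
  [0, 0, 0, 0, 0.0033, -0.0013, 0],
  [0, 0, 0, 0, 0.0033, -0.0013, 0],
])

```text
clock: 9.1
eef_pos: [0.4649, 0.085, 0.1275]
orientation: [-3.135, 0.001, 1.486]
ft_force: [-7.8, 0.6, -0.4]
finger_gap: 0.203
finger_force: 60.0
```

```bash
cat >> h.py <<'E'
def chk(save=None):
  F=[];
  for i in range(3):
    s=sensors.state();F.append(s['ft_force']); d=img('top',save)
  print('pos',s['eef_pos'].round(4),s['orientation'].round(4),'F',np.mean(F,0).round(2))
  W=cloud(d);x,y,z=np.moveaxis(W,-1,0);T=np.stack([(W[...,:2]-O)@ex,(W[...,:2]-O)@ey,z],-1)
  m=(T[...,0]>-.064)&(T[...,0]<-.046)&(T[...,1]<-.0045)&(T[...,1]>-.02)&(z>.064)&(z<.095)
  m2=(T[...,0]>-.064)&(T[...,0]<-.046)&(T[...,1]>.0045)&(T[...,1]<.016)&(z>.064)&(z<.095)
  print('tine front',m.sum(),np.median(T[m],0).round(4),'beyond',m2.sum(),np.median(T[m2],0).round(4)); return W,T,d
E
python3 -c "
from h import *
chk('t3.png')"
```

```text
pos [0.4649 0.085  0.1275] [-3.1355e+00  1.2000e-03  1.4862e+00] F [-8.32  0.56 -1.02]
tine front 4 [-0.0528 -0.0075  0.0666] beyond 2 [-0.0548  0.008   0.0702]
```

Converted, 0.002 m is 0.0027, 0.001 m is 0.0013.

Request:
play_rows([
  [0, 0, 0, 0, 0.0013, 0, 0],
  [0, 0, 0, 0, 0.0027, 0, 0],
  [0, 0, 0, 0, 0.0027, 0, 0],
  [0, 0, 0, 0, 0.0027, 0, 0],
])

```text
clock: 9.65
eef_pos: [0.4663, 0.0849, 0.1274]
orientation: [-3.134, 0.001, 1.487]
ft_force: [-9.6, 1.3, 0.1]
finger_gap: 0.203
finger_force: 60.0
```

```bash
python3 -c "
from h import *
chk('t4.png')"
```

```text
pos [0.4663 0.0848 0.1274] [-3.1342e+00  1.3000e-03  1.4865e+00] F [-9.85  0.69 -0.39]
tine front 3 [-0.0527 -0.0059  0.0654] beyond 5 [-0.052   0.007   0.0714]
```

Converted, 0.0025 m is 0.0033, 0.001 m is 0.0013.

Request:
play_rows([
  [0, 0, 0, 0, 0.0013, 0, 0],
  [0, 0, 0, 0, 0.0027, 0, 0],
  [0, 0, 0, 0, 0.0033, 0, 0],
  [0, 0, 0, 0, 0.0033, 0, 0],
])

```text
clock: 10.2
eef_pos: [0.468, 0.0846, 0.127]
orientation: [-3.132, 0.002, 1.487]
ft_force: [-10.9, 1.2, -0.8]
finger_gap: 0.201
finger_force: 60.1
```

```bash
python3 -c "
from h import *
chk('t5.png')"
```

```text
pos [0.468  0.0846 0.127 ] [-3.1324e+00  1.7000e-03  1.4870e+00] F [-10.82   0.92  -0.94]
tine front 4 [-0.0517 -0.0073  0.0688] beyond 2 [-0.0513  0.0084  0.0678]
```

Converted, 0.0025 m is 0.0033, 0.002 m is 0.0027.

Request:
play_rows([
  [0, 0, 0, 0, 0.0013, 0, 0],
  [0, 0, 0, 0, 0.0027, -0.0004, 0],
  [0, 0, 0, 0, 0.0033, -0.0007, 0],
  [0, 0, 0, 0, 0.0033, -0.0007, 0],
])

```text
clock: 10.75
eef_pos: [0.4698, 0.0844, 0.1273]
orientation: [-3.131, 0.002, 1.487]
ft_force: [-13.7, 2.1, -1.9]
finger_gap: 0.205
finger_force: 60.2
```

```bash
python3 -c "
from h import *
chk('t6.png')"
```

```text
pos [0.4698 0.0844 0.1273] [-3.1308e+00  2.0000e-03  1.4874e+00] F [-13.37   1.44  -1.36]
tine front 3 [-0.05   -0.0055  0.0666] beyond 2 [-0.052   0.0081  0.0718]
```

Force 13.4 N: the axle is essentially fully drawn. Back off a little, then lift gently, watching Fz.

Converted, -0.006 m is -0.008, -0.005 m is -0.0067.

Request:
play_rows([
  [0, 0, 0, 0, -0.0007, 0, 0],
  [0, 0, 0, 0, -0.0007, -0.0027, 0],
  [0, 0, 0, 0, -0.0007, -0.0053, 0],
  [0, 0, 0, 0, -0.0007, -0.0067, 0],
  [0, 0, 0, 0, -0.0007, -0.008, 0],
  [0, 0, 0, 0, -0.0007, -0.008, 0],
])

```text
clock: 11.5
eef_pos: [0.4694, 0.0844, 0.1333]
orientation: [-3.131, 0.002, 1.487]
ft_force: [-11.8, 1.1, -1.6]
finger_gap: 0.203
finger_force: 60.2
```

```bash
python3 -c "
from h import *
chk('t7.png')"
```

```text
pos [0.4693 0.0844 0.1333] [-3.1309e+00  2.1000e-03  1.4873e+00] F [-12.25   1.26  -2.  ]
tine front 5 [-0.0512 -0.0058  0.0739] beyond 4 [-0.0503  0.0081  0.0719]
```

Converted, -0.0115 m is -0.0153, -0.002 m is -0.0027.

Request:
play_rows([
  [0, 0, 0, 0, 0, -0.0027, 0],
  [0, 0, 0, 0, 0, -0.0053, 0],
  [0, 0, 0, 0, 0, -0.008, 0],
  [0, 0, 0, 0, 0, -0.0107, 0],
  [0, 0, 0, 0, 0, -0.0133, 0],
  [0, 0, 0, 0, 0, -0.0153, 0],
  [0, 0, 0, 0, 0, -0.0153, 0],
])

```text
clock: 12.35
eef_pos: [0.4696, 0.0845, 0.145]
orientation: [-3.131, 0.002, 1.487]
ft_force: [-12.8, 1.3, -2.1]
finger_gap: 0.204
finger_force: 60.2
```

```bash
python3 - <<'E'
from h import *
W,T,d=chk('t8.png')
def rol(T,d):
  im=d['frame'].astype(int);r=(im[...,2]>1.5*im[...,1])&(abs(T[...,1])<.02)&(abs(T[...,0])<.07)&(T[...,2]>.05)
  P=T[r]; P=P[abs(P[:,1])<.006];print(len(P),np.polyfit(P[:,0],P[:,2],1))
rol(T,d)
m=(abs(T[...,1])<.005)&(T[...,0]>-.075)&(T[...,0]<-.04)&(T[...,2]>.05);print(T[m].round(4).tolist())
cv2.imwrite('pics/c4.png',cv2.resize(d['frame'][165:215,295:355],None,fx=10,fy=10,interpolation=2))
E
```

```text
pos [0.4696 0.0845 0.1449] [-3.1313e+00  1.9000e-03  1.4873e+00] F [-12.55   1.26  -1.48]
tine front 6 [-0.0506 -0.0091  0.0815] beyond 5 [-0.0514  0.0068  0.079 ]
50 [-0.09161753  0.0841993 ]
[[-0.0411, 0.004, 0.0832], [-0.042, 0.0006, 0.0898], [-0.0415, -0.0023, 0.0884], [-0.0448, 0.0036, 0.0864], [-0.0443, 0.0006, 0.0849], [-0.0433, -0.0023, 0.0806], [-0.0476, 0.0034, 0.0851], [-0.047, 0.0004, 0.0829], [-0.0473, -0.0027, 0.0858], [-0.051, 0.003, 0.0869], [-0.0512, -0.0001, 0.0894], [-0.0507, -0.0031, 0.088], [-0.0522, 0.0034, 0.0752], [-0.053, -0.0, 0.0815], [-0.0519, -0.0029, 0.0767], [-0.0562, -0.0003, 0.0819], [-0.0592, 0.0026, 0.0799], [-0.0587, -0.0004, 0.0784], [-0.0623, 0.0023, 0.0801], [-0.0633, -0.0011, 0.0882], [-0.0657, 0.002, 0.0821], [-0.0653, -0.001, 0.0808], [-0.0695, 0.0022, 0.0668], [-0.0694, -0.0009, 0.0677], [-0.0696, -0.0041, 0.0703], [-0.0731, 0.0049, 0.068], [-0.0731, 0.0018, 0.07], [-0.0726, -0.0012, 0.0679], [-0.0725, -0.0043, 0.0688]]
```

View pics/c4.png

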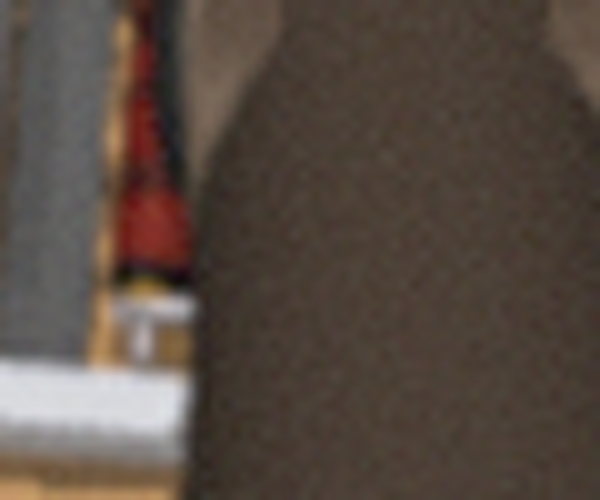

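The crop and depth show the axle end at (145,340), above the rail edge. Its axis is at about 78 mm, tilted 5°. Ease the push off so the axle extends over the rail.

Converted, -0.0115 m is -0.0153, -0.011 m is -0.0147.

Request:
play_rows([
  [0, 0, 0, 0, -0.0027, 0, 0],
  [0, 0, 0, 0, -0.0053, 0, 0],
  [0, 0, 0, 0, -0.008, 0, 0],
  [0, 0, 0, 0, -0.0107, 0, 0],
  [0, 0, 0, 0, -0.0133, 0, 0],
  [0, 0, 0, 0, -0.0147, 0, 0],
  [0, 0, 0, 0, -0.0153, 0, 0],
  [0, 0, 0, 0, -0.0153, 0, 0],
])

```text
clock: 13.3
eef_pos: [0.462, 0.0853, 0.1462]
orientation: [-3.14, 0.0, 1.485]
ft_force: [-5.0, 0.5, -2.4]
finger_gap: 0.199
finger_force: 60.0
```

```bash
cat >> h.py <<'E'
def rol(T,d):
  im=d['frame'].astype(int);r=(im[...,2]>1.5*im[...,1])&(abs(T[...,1])<.02)&(abs(T[...,0])<.07)&(T[...,2]>.05)
  P=T[r]; print('red x',np.percentile(P[:,0],[1,99]).round(4));P=P[abs(P[:,1])<.006];print('axis z fit',len(P),np.polyfit(P[:,0],P[:,2]-.013,1).round(4))
  m=(abs(T[...,1])<.004)&(T[...,0]>-.082)&(T[...,0]<-.05)&(T[...,2]>.05);print((T[m]*1e3).round(0).astype(int).tolist())
E
python3 -c "
from h import *
W,T,d=chk('t9.png');rol(T,d)"
```

```text
pos [0.4621 0.0853 0.1463] [-3.1401e+00  3.0000e-04  1.4847e+00] F [-5.04  0.2  -1.96]
tine front 7 [-0.0567 -0.0093  0.0827] beyond 7 [-0.0576  0.0063  0.0824]
red x [-0.0596  0.0604]
axis z fit 43 [-0.1471  0.0701]
[[-51, 3, 86], [-50, -3, 86], [-53, 3, 82], [-53, 0, 82], [-53, -3, 84], [-58, 2, 90], [-58, -1, 91], [-56, -3, 85], [-59, 3, 81], [-59, 0, 78], [-57, -3, 72], [-62, 2, 81], [-62, -1, 81], [-66, 2, 82], [-65, -1, 81], [-69, 2, 85], [-68, -1, 81], [-72, 1, 85], [-72, -2, 84], [-73, 2, 67], [-73, -1, 69], [-76, 2, 68], [-76, -2, 70], [-80, 1, 71], [-79, -2, 71]]
```

Converted, 0.0055 m is 0.0073, 0.005 m is 0.0067.

Request:
play_rows([
  [0, 0, 0, 0, 0, 0.0013, 0],
  [0, 0, 0, 0, 0, 0.0027, 0],
  [0, 0, 0, 0, 0, 0.004, 0],
  [0, 0, 0, 0, 0, 0.0053, 0],
  [0, 0, 0, 0, 0, 0.0067, 0],
  [0, 0, 0, 0, 0, 0.0073, 0],
  [0, 0, 0, 0, 0, 0.0073, 0],
  [0, 0, 0, 0, -0.0013, 0.0073, 0],
  [0, 0, 0, 0, -0.0027, 0.0073, 0],
  [0, 0, 0, 0, -0.004, 0.0073, 0],
  [0, 0, 0, 0, -0.0053, 0.0073, 0],
  [0, 0, 0, 0, -0.0053, 0.0073, 0],
])

```text
clock: 14.65
eef_pos: [0.4597, 0.0857, 0.1415]
orientation: [3.139, -0.001, 1.484]
ft_force: [0.7, 0.1, -2.5]
finger_gap: 0.202
finger_force: 60.0
```

```bash
python3 -c "
from h import *
W,T,d=chk('t10.png');rol(T,d)"
```

```text
pos [0.4595 0.0857 0.1414] [ 3.1398e+00 -5.0000e-04  1.4839e+00] F [ 0.12 -0.35 -1.68]
tine front 9 [-0.0591 -0.0083  0.0732] beyond 5 [-0.0576  0.0064  0.0837]
red x [-0.0656  0.059 ]
axis z fit 44 [-0.0797  0.0657]
[[-53, 3, 83], [-53, 0, 80], [-52, -3, 77], [-55, 3, 76], [-56, 0, 81], [-55, -3, 74], [-61, 2, 91], [-60, -1, 86], [-60, -4, 87], [-61, 3, 74], [-62, -1, 79], [-60, -3, 66], [-65, 2, 76], [-63, 0, 68], [-68, 2, 75], [-67, -1, 74], [-71, 2, 79], [-70, -1, 72], [-74, 1, 76], [-75, -2, 81], [-77, 1, 73], [-76, -1, 67], [-79, 1, 70], [-79, -2, 71]]
```

Converted, -0.0035 m is -0.0047, -0.003 m is -0.004.

Request:
play_rows([
  [0, 0, 0, 0, -0.0013, 0.0007, 0],
  [0, 0, 0, 0, -0.0027, 0.0011, 0],
  [0, 0, 0, 0, -0.004, 0.0011, 0],
  [0, 0, 0, 0, -0.0047, 0.0011, 0],
  [0, 0, 0, 0, -0.0047, 0.0011, 0],
])

```text
clock: 15.3
eef_pos: [0.4552, 0.086, 0.1402]
orientation: [3.142, -0.0, 1.484]
ft_force: [-0.3, -0.0, -1.7]
finger_gap: 0.199
finger_force: 60.0
```

```bash
python3 -c "
from h import *
W,T,d=chk('t11.png');rol(T,d)"
```

```text
pos [0.4552 0.086  0.1402] [ 3.1415e+00 -1.0000e-04  1.4843e+00] F [ 0.08  0.23 -1.32]
tine front 7 [-0.0616 -0.01    0.0787] beyond 6 [-0.0634  0.0063  0.0748]
red x [-0.0423  0.0609]
axis z fit 45 [-0.108   0.0657]
[[-53, 3, 83], [-53, 0, 79], [-52, -3, 76], [-55, 3, 73], [-55, 0, 75], [-55, -3, 77], [-58, 3, 72], [-58, 0, 74], [-56, -3, 66], [-62, 2, 81], [-63, -1, 87], [-62, -4, 83], [-64, 2, 73], [-65, -1, 77], [-63, -4, 70], [-68, 2, 80], [-68, -1, 76], [-71, 2, 73], [-72, -2, 82], [-74, 2, 73], [-74, -2, 77], [-76, 2, 67], [-76, -1, 68], [-80, 1, 73], [-79, -2, 70], [-82, -2, 65]]
```

Request:
play_rows([
  [0, 0, 0, -0.004, 0, 0, 0],
  [0, 0, 0, -0.008, 0, 0, 0],
  [0, 0, 0, -0.0133, 0, 0, 0],
  [0, 0, 0, -0.0187, 0, 0, 0],
  [0, 0, 0, -0.0267, 0, 0, 0],
  [0, 0, 0, -0.04, 0, 0, 0],
  [0, 0, 0, -0.06, 0, 0, 0],
  [0, 0, 0, -0.08, 0, 0, 0],
  [0, 0, 0, -0.08, 0, 0, 0],
])

```text
clock: 16.35
eef_pos: [0.4497, 0.0238, 0.1403]
orientation: [3.142, 0.001, 1.481]
ft_force: [0.1, 0.4, -0.6]
finger_gap: 0.203
finger_force: 60.0
```

```bash
python3 - <<'E'
from h import *
W,T,d=chk('t12.png');rol(T,d)
cv2.imwrite('pics/c5.png',cv2.resize(d['frame'][145:215,290:390],None,fx=7,fy=7,interpolation=2))
go([.6063,-.2257,.06],1.3464)
E
```

```text
pos [0.4501 0.0259 0.1403] [ 3.1415e+00 -2.0000e-04  1.4830e+00] F [-0.13  0.28 -1.  ]
tine front 2 [-0.0532 -0.0061  0.0764] beyond 2 [-0.054   0.0063  0.0755]
red x [-0.0404  0.0599]
axis z fit 121 [-0.096   0.0663]
[[-53, 3, 78], [-53, 0, 83], [-51, -3, 73], [-56, 3, 77], [-55, 0, 77], [-55, -3, 75], [-58, 3, 74], [-58, 0, 77], [-56, -3, 62], [-62, 3, 76], [-61, 0, 74], [-65, 2, 76], [-64, -1, 76], [-67, 2, 71], [-67, -1, 75], [-71, 2, 74], [-71, -1, 75], [-74, 1, 78], [-74, -2, 76], [-76, 2, 65], [-76, -2, 69], [-79, 1, 71], [-79, -2, 70]]
turn [ 0.  -0.   7.9] shift [-0.2377  0.1774  0.0192] TCPtarget [ 0.6063 -0.2257  0.121 ]
```

View pics/c5.png

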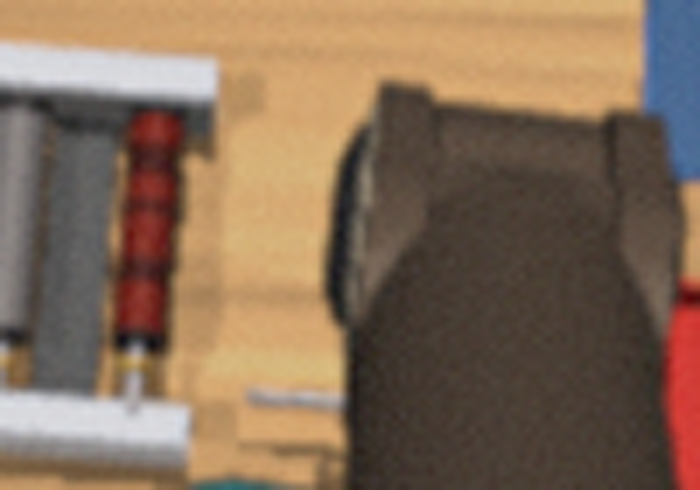

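The crop shows the axle end resting on the near rail's top at (133,400), with the fork clear. Now the fork goes back to its place.

Converted, -0.2377 m is -0.3169, 0.1774 m is 0.2365, 7.9 degrees is 0.0439.

Request:
play_rows([
  [0, 0, 0, 0, 0, -0.04, 0],
  [0, 0, 0.0439, -0.0533, 0.04, -0.04, 0],
  [0, 0, 0.0439, -0.1067, 0.08, -0.04, 0],
  [0, 0, 0.0439, -0.16, 0.12, -0.04, 0],
  [0, 0, 0.0439, -0.2133, 0.16, -0.04, 0],
  [0, 0, 0.0439, -0.2667, 0.2, -0.04, 0],
  [0, 0, 0.0439, -0.3, 0.224, -0.0267, 0],
  [0, 0, 0.0439, -0.3169, 0.2365, 0, 0],
  [0, 0, 0.0439, -0.3169, 0.2365, 0.0253, 0],
  [0, 0, 0.0439, -0.3169, 0.2365, 0.04, 0],
  [0, 0, 0.0439, -0.3169, 0.2365, 0.04, 0],
])

```text
clock: 17.6
eef_pos: [0.6055, -0.2244, 0.1082]
orientation: [-3.138, -0.001, 1.348]
ft_force: [0.4, 0.4, -1.5]
finger_gap: 0.196
finger_force: 60.0
```

```bash
python3 -c "
from h import *
s=sensors.state();print(s['eef_pos'],s['orientation'],s['ft_force']);go([.6063,-.2257,.0255],1.3464)"
```

```text
[ 0.60551352 -0.22443089  0.1082473 ] [-3.13799981e+00 -7.14007565e-04  1.34764822e+00] [ 0.35735616  0.35110406 -1.53569884]
turn [-0.2 -0.   0.1] shift [-0.0011  0.0011  0.0217] TCPtarget [ 0.6063 -0.2257  0.0865]
```

Converted, 0.0215 m is 0.0287, 0.02 m is 0.0267.

Request:
play_rows([
  [0, 0, 0, 0, 0, 0.0107, 0],
  [0, 0, 0, 0, 0, 0.0213, 0],
  [0, 0, 0, 0, 0, 0.0267, 0],
  [0, 0, 0, 0, 0, 0.0287, 0],
  [0, 0, 0, 0, 0, 0.0287, 0],
  [0, 0, 0, 0, 0, 0.0287, 0.5],
  [0, 0, 0, 0, 0, 0.0287, 0.5],
  [0, 0, 0, 0, 0, 0.0287, 0.5],
  [0, 0, 0, 0, 0, 0.0287, 0.5],
], squeeze=20)

```text
clock: 18.5
eef_pos: [0.6064, -0.226, 0.089]
orientation: [3.141, -0.0, 1.346]
ft_force: [-0.2, 0.6, -0.3]
finger_gap: 0.489
finger_force: 0.0
```

```bash
python3 - <<'E'
from h import *
s=sensors.state();print(s['eef_pos'],s['orientation'],s['ft_force'],s['finger_gap'])
# grip roller at x=+8 mm; tool y along track y: tool x along -+ track x
p=O+.008*ex
for yaw in (TY-np.pi/2,TY+np.pi/2): go([p[0],p[1],.12],yaw)
print(s['qpos'])
E
```

```text
[ 0.60636153 -0.22603494  0.08895461] [ 3.14114925e+00 -3.76577894e-05  1.34637371e+00] [-0.21777047  0.55042083 -0.30497212] 0.4892059005204544
turn [ 0.  -0.  82.1] shift [ 0.3488 -0.1552 -0.0921] TCPtarget [0.5327 0.1485 0.181 ]
turn [  0.    0.  -97.9] shift [ 0.3488 -0.1552 -0.0921] TCPtarget [0.5327 0.1485 0.181 ]
[-0.03605349  0.72859058  0.4679909   1.73237783 -0.43860726  0.78583624
  0.42015065]
```

Converted, 0.3488 m is 0.4651, 0.25 m is 0.3333, 82.1 degrees is 0.4561.

Request:
play_rows([
  [0, 0, 0, 0, 0, -0.0533, 0.5],
  [0, 0, 0, 0, 0, -0.1067, 0.5],
  [0, 0, 0.4561, 0, 0, -0.1333, 0.5],
  [0, 0, 0.4561, 0.08, -0.0347, -0.16, 0.5],
  [0, 0, 0.4561, 0.1333, -0.0667, -0.16, 0.5],
  [0, 0, 0.4561, 0.2, -0.0933, -0.16, 0.5],
  [0, 0, 0.4561, 0.2667, -0.12, -0.16, 0.5],
  [0, 0, 0.4561, 0.3333, -0.1467, -0.16, 0.5],
  [0, 0, 0.4561, 0.4, -0.1773, -0.16, 0.5],
  [0, 0, 0.4561, 0.4467, -0.1987, -0.16, 0.5],
  [0, 0, 0.4561, 0.4651, -0.2069, -0.16, 0.5],
  [0, 0, 0.4561, 0.4651, -0.2069, -0.16, 0.5],
])

```text
clock: 19.7
eef_pos: [0.5312, 0.1552, 0.2081]
orientation: [-3.14, 0.002, -0.083]
ft_force: [-0.0, 0.9, -0.2]
finger_gap: 0.499
finger_force: 0.0
```

```bash
python3 - <<'E'
from h import *
s=sensors.state();print(s['eef_pos'],s['orientation'],s['ft_force'],s['finger_gap'])
p=O+.008*ex
go([p[0],p[1],.12],TY-np.pi/2)
d=img('side','s2.png');W=cloud(d);im=d['frame'].astype(int);b,g,r=im[...,0],im[...,1],im[...,2];x,y,z=np.moveaxis(W,-1,0)
o=(r>150)&(g>60)&(r>1.5*g)&(g>1.3*b)&(x>.54)&(x<.67)&(y>-.35)&(y<-.1)&(z>.02)
P=W[o];C,u=axis2(P[:,:2]);print('fork',len(P),C.round(4),u.round(3),'z',np.percentile(P[:,2],[5,50,95]).round(4))
E
```

```text
[0.53117069 0.15522462 0.20810483] [-3.13990912e+00  1.53012030e-03 -8.32531543e-02] [-0.0178628   0.92074422 -0.19904754] 0.49942266628580667
turn [-0.1  0.1  0.2] shift [0.0021 0.0066 0.0271] TCPtarget [0.5327 0.1485 0.181 ]
fork 139 [ 0.5999 -0.25  ] [-0.212 -0.977] z [0.0277 0.0311 0.034 ]
```

Converted, 0.02 m is 0.0267.

Request:
play_rows([
  [0, 0, 0, 0, 0, 0, 0.5],
  [0, 0, 0, 0, 0, 0.0267, 0.5],
])

```text
clock: 19.95
eef_pos: [0.5341, 0.1478, 0.1905]
orientation: [-3.14, -0.004, -0.085]
ft_force: [-0.3, 0.9, -0.9]
finger_gap: 0.504
finger_force: 0.0
```

```bash
python3 - <<'E'
from h import *
s=sensors.state();print(s['eef_pos'],s['orientation'],s['ft_force'],s['finger_gap'])
p=O+.008*ex
go([p[0],p[1],.066],TY-np.pi/2)
E
```

```text
[0.53405751 0.14775844 0.19049574] [-3.13998145 -0.00384149 -0.08493109] [-0.33723404  0.86384877 -0.88477213] 0.5042877148924175
turn [-0.1 -0.2  0.1] shift [-0.0017 -0.0005  0.0635] TCPtarget [0.5327 0.1485 0.127 ]
```

Converted, 0.061 m is 0.0813, 0.055 m is 0.0733.

Request:
play_rows([
  [0, 0, 0, 0, 0, 0.0267, 0.5],
  [0, 0, 0, 0, 0, 0.0467, 0.5],
  [0, 0, 0, 0, 0, 0.06, 0.5],
  [0, 0, 0, 0, 0, 0.0733, 0.5],
  [0, 0, 0, 0, 0, 0.0813, 0.5],
  [0, 0, 0, 0, 0, 0.0813, 0.5],
], squeeze=15)

```text
clock: 20.55
eef_pos: [0.5324, 0.1484, 0.1272]
orientation: [3.141, 0.001, -0.087]
ft_force: [-0.0, -0.4, -0.4]
finger_gap: 0.499
finger_force: 0.0
```

```bash
python3 - <<'E'
from h import *
s=sensors.state();print(s['eef_pos'],s['orientation'],s['ft_force'],s['finger_gap'])
p=O+.008*ex
go([p[0],p[1],.066],TY-np.pi/2)
E
```

```text
[0.53239146 0.1484017  0.12718636] [ 3.14118484e+00  6.67293087e-04 -8.65473104e-02] [-0.04016189 -0.44083017 -0.36485862] 0.4987488690034885
turn [ 0.  0. -0.] shift [ 0.0003 -0.0001  0.0002] TCPtarget [0.5327 0.1485 0.127 ]
```

Request:
play_rows([
  [0, 0, 0, 0, 0, 0, 0.2],
  [0, 0, 0, 0, 0, 0, 0.2],
  [0, 0, 0, 0, 0, 0, 0.2],
  [0, 0, 0, 0, 0, 0, 0.2],
  [0, 0, 0, 0, 0, 0, 0.2],
  [0, 0, 0, 0, 0, 0, 0.2],
], squeeze=20)

```text
clock: 21.15
eef_pos: [0.5327, 0.1488, 0.128]
orientation: [-3.141, -0.001, -0.086]
ft_force: [-0.6, 0.6, 3.4]
finger_gap: 0.291
finger_force: 20.0
```

```bash
python3 -c "
from h import *
W,T,d=chk('t13.png')
s=sensors.state();print(s['finger_gap'],s['finger_force'])"
```

```text
pos [0.5328 0.1488 0.128 ] [-3.1412e+00 -6.0000e-04 -8.6400e-02] F [-0.5   0.64  3.64]
tine front 1 [-0.055  -0.0062  0.078 ] beyond 0 [nan nan nan]
0.2926061667482153 20.000984966754913
  return _methods._mean(a, axis=axis, dtype=dtype,
  ret = um.true_divide(
```

Converted, -0.005 m is -0.0067, -0.004 m is -0.0053.

Request:
play_rows([
  [0, 0, 0, 0, 0, -0.0013, 0.2],
  [0, 0, 0, -0.0027, 0, -0.0016, 0.2],
  [0, 0, 0, -0.0053, 0, -0.0019, 0.2],
  [0, 0, 0, -0.0067, 0, -0.002, 0.2],
  [0, 0, 0, -0.0067, 0, -0.002, 0.2],
])

```text
clock: 21.8
eef_pos: [0.5272, 0.1491, 0.1291]
orientation: [3.141, 0.0, -0.086]
ft_force: [-0.5, 0.7, -0.8]
finger_gap: 0.29
finger_force: 20.0
```

Converted, -0.004 m is -0.0053, -0.003 m is -0.004.

Request:
play_rows([
  [0, 0, 0, -0.0013, 0, -0.0001, 0.2],
  [0, 0, 0, -0.0027, 0, -0.0003, 0.2],
  [0, 0, 0, -0.004, 0, -0.0004, 0.2],
  [0, 0, 0, -0.0053, 0, -0.0005, 0.2],
  [0, 0, 0, -0.0053, 0, -0.0005, 0.2],
])

```text
clock: 22.3
eef_pos: [0.5234, 0.1494, 0.1296]
orientation: [-3.142, 0.0, -0.087]
ft_force: [0.6, 0.3, -1.5]
finger_gap: 0.289
finger_force: 20.0
```

```bash
python3 - <<'E'
from h import *
W,T,d=chk('t14.png')
a=d['frame'][145:215,290:350];e=img('side','s3.png');b=e['frame'][185:225,300:380]
cv2.imwrite('pics/c6.png',np.vstack([cv2.resize(a,(300,350),interpolation=2),cv2.resize(b,(300,150),interpolation=2)]))
m=(T[...,0]>-.1)&(T[...,0]<-.045)&(abs(T[...,1])<.006)&(T[...,2]>.05);print((T[m]*1e3).round(0).astype(int).tolist())
m=(T[...,0]>.055)&(T[...,0]<.08)&(abs(T[...,1])<.006)&(T[...,2]>.05);print((T[m]*1e3).round(0).astype(int).tolist())
E
```

```text
pos [0.5236 0.1494 0.1296] [-3.1415 -0.     -0.0865] F [ 0.01  0.54 -1.35]
tine front 10 [-0.0513 -0.0089  0.0767] beyond 0 [nan nan nan]
[[-46, 5, 513], [-45, 3, 513], [-45, 1, 512], [-48, 5, 514], [-48, 3, 514], [-47, 1, 512], [-47, -1, 513], [-46, -3, 508], [-45, -5, 508], [-51, 4, 519], [-50, 2, 516], [-50, 0, 516], [-49, -1, 514], [-49, -3, 512], [-49, -5, 512], [-54, 6, 520], [-53, 4, 517], [-53, 2, 517], [-53, 0, 518], [-52, -2, 517], [-51, -4, 514], [-51, -6, 514], [-57, 5, 524], [-56, 4, 521], [-55, 2, 519], [-55, 0, 519], [-55, -2, 518], [-55, -4, 518], [-53, -6, 514], [-58, 5, 522], [-59, 3, 523], [-58, 1, 522], [-58, -1, 522], [-57, -2, 517], [-57, -4, 520], [-62, 5, 528], [-61, 3, 524], [-61, 1, 526], [-61, -1, 526], [-60, -3, 521], [-59, -5, 520], [-64, 5, 528], [-64, 2, 529], [-63, 1, 527], [-63, -1, 526], [-62, -3, 521], [-61, -5, 520], [-67, 6, 533], [-67, 4, 531], [-67, 2, 532], [-66, 0, 529], [-66, -2, 529], [-64, -3, 524], [-64, -5, 522], [-70, 6, 535], [-69, 4, 534], [-69, 2, 531], [-69, 0, 533], [-68, -2, 529], [-67, -4, 528], [-67, -5, 525], [-72, 5, 537], [-72
[... 1036 characters left out ...]
 2, 557], [-96, 0, 555], [-95, -2, 554], [-94, -3, 549], [-94, -5, 546], [-99, 5, 561], [-98, 4, 556], [-99, 2, 559], [-98, 0, 557], [-98, -2, 555], [-97, -3, 552], [-97, -5, 551], [-99, -2, 554], [-99, -4, 554], [-99, -6, 553], [-47, -6, 83], [-49, -6, 82], [-54, -3, 69], [-62, -4, 83], [-65, -1, 81], [-64, -4, 72], [-68, -1, 77], [-71, -1, 75], [-69, -4, 69], [-74, 2, 74], [-74, -2, 75], [-72, -4, 68], [-77, 1, 75], [-77, -2, 74], [-76, -5, 72], [-80, 4, 70], [-81, 1, 79], [-80, -2, 74], [-79, -5, 71], [-82, 4, 68], [-83, 1, 77], [-82, -2, 69], [-82, -5, 68], [-85, 4, 64], [-87, 0, 77], [-84, -2, 63], [-86, -6, 74]]
  return _methods._mean(a, axis=axis, dtype=dtype,
  ret = um.true_divide(
```

View pics/c6.png

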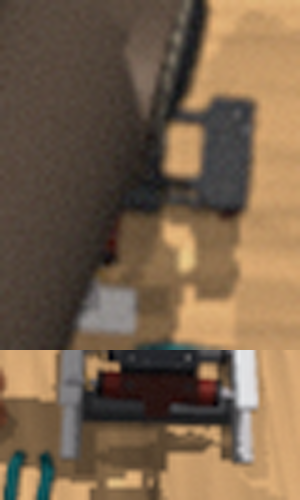

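The side crop shows the roller gripped between the rails, moved towards the near rail; depth puts its axle end 9 mm further out. Lift gently.

Converted, -0.006 m is -0.008, -0.004 m is -0.0053.

Request:
play_rows([
  [0, 0, 0, 0, 0, -0.0027, 0.2],
  [0, 0, 0, 0, 0, -0.0053, 0.2],
  [0, 0, 0, 0, 0, -0.008, 0.2],
  [0, 0, 0, 0, 0, -0.008, 0.2],
])

```text
clock: 22.9
eef_pos: [0.5238, 0.1494, 0.136]
orientation: [-3.141, -0.001, -0.086]
ft_force: [-0.3, 0.6, -1.3]
finger_gap: 0.292
finger_force: 20.0
```

```bash
python3 - <<'E'
from h import *
s=sensors.state();R0=R.from_euler('xyz',s['orientation'])
yaw=1.51
R1=R.from_euler('xyz',[np.pi,0,yaw])*R.from_euler('y',5,degrees=True)
g=np.array([.4443,-.192,.10])+.008*np.array([np.cos(yaw),np.sin(yaw),0])
t=g-R1.apply([0,0,.061]);print(s['eef_pos'],(R0.inv()*R1).as_rotvec(degrees=True).round(1),R0.inv().apply(t-s['eef_pos']).round(4),t)
E
```

```text
[0.52375017 0.14943836 0.1359618 ] [  4.    3.9 -91.4] [-0.0497  0.3443 -0.0249] [ 0.44446305 -0.18932146  0.16076788]
```

Converted, 0.335 m is 0.4467, -0.0497 m is -0.0663, -85 degrees is -0.4722.

Request:
play_rows([
  [0, 0, 0, 0, 0, -0.04, 0.2],
  [0, 0, 0, 0, 0, -0.0933, 0.2],
  [0.0022, 0.0022, -0.05, 0, 0, -0.1333, 0.2],
  [0.0044, 0.0044, -0.0944, 0, 0.0533, -0.1333, 0.2],
  [0.0067, 0.0061, -0.1417, -0.0067, 0.1067, -0.1333, 0.2],
  [0.0083, 0.0078, -0.1889, -0.02, 0.16, -0.1333, 0.2],
  [0.0106, 0.01, -0.2361, -0.0333, 0.2133, -0.1333, 0.2],
  [0.0122, 0.0122, -0.2833, -0.0467, 0.2667, -0.1333, 0.2],
  [0.0144, 0.0139, -0.3306, -0.06, 0.32, -0.1333, 0.2],
  [0.0167, 0.0161, -0.3778, -0.0663, 0.3733, -0.1333, 0.2],
  [0.0189, 0.0183, -0.425, -0.0663, 0.4133, -0.1333, 0.2],
  [0.0206, 0.02, -0.4722, -0.0663, 0.4467, -0.1333, 0.2],
])

```text
clock: 24.1
eef_pos: [0.4444, -0.1821, 0.2359]
orientation: [-3.137, -0.082, 1.381]
ft_force: [0.4, 1.0, -0.9]
finger_gap: 0.295
finger_force: 20.0
```

Request:
play_rows([
  [0, 0, 0, 0, 0, 0, 0.2],
  [0, 0, 0, 0, 0, 0, 0.2],
])

```text
clock: 24.3
eef_pos: [0.4448, -0.1807, 0.2356]
orientation: [-3.136, -0.081, 1.373]
ft_force: [0.3, 1.0, -1.3]
finger_gap: 0.289
finger_force: 20.0
```

```bash
python3 - <<'E'
from h import *
s=sensors.state();R0=R.from_euler('xyz',s['orientation'])
yaw=1.51
R1=R.from_euler('xyz',[np.pi,0,yaw])*R.from_euler('y',5,degrees=True)
g=np.array([.4443,-.192,.06])+.008*np.array([np.cos(yaw),np.sin(yaw),0])
t=g-R1.apply([0,0,.061]);print(s['eef_pos'],s['finger_gap'],(R0.inv()*R1).as_rotvec(degrees=True).round(1),R0.inv().apply(t-s['eef_pos']).round(4),t)
e=img('side','s4.png');cv2.imwrite('pics/c7.png',cv2.resize(e['frame'][170:340,250:450],None,fx=3,fy=3,interpolation=2))
E
```

```text
[ 0.44476784 -0.18066796  0.23556921] 0.28870856980649007 [ 0.3  0.3 -7.8] [-0.0178  0.0021  0.1137] [ 0.44446305 -0.18932146  0.12076788]
```

View pics/c7.png

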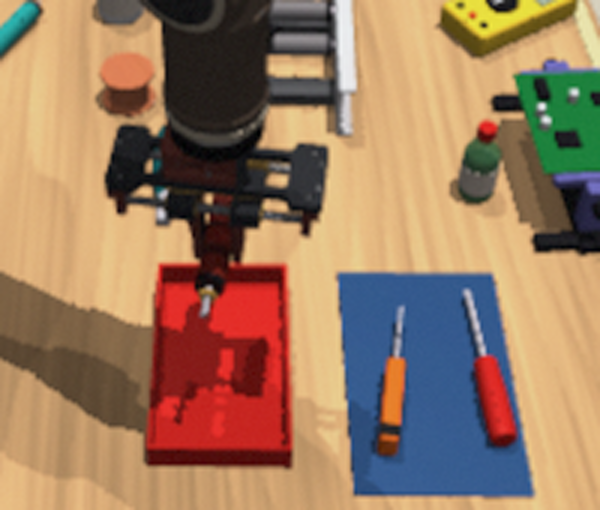

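The crop shows the roller held over the tray, spring end towards the camera at (205,300), and the fork back on the mat beside the screwdriver. Lower it.

Converted, 0.1137 m is 0.1516, 0.06 m is 0.08, -7.8 degrees is -0.0433.

Request:
play_rows([
  [0.0017, 0.0017, -0.0433, -0.0237, 0.0028, 0.04, 0.2],
  [0.0017, 0.0017, -0.0433, -0.0237, 0.0028, 0.08, 0.2],
  [0.0017, 0.0017, -0.0433, -0.0237, 0.0028, 0.12, 0.2],
  [0.0017, 0.0017, -0.0433, -0.0237, 0.0028, 0.1516, 0.2],
  [0.0017, 0.0017, -0.0433, -0.0237, 0.0028, 0.1516, 0.2],
  [0.0017, 0.0017, -0.0433, -0.0237, 0.0028, 0.1516, 0.2],
])

```text
clock: 24.95
eef_pos: [0.4451, -0.1879, 0.121]
orientation: [-3.141, -0.087, 1.514]
ft_force: [0.5, -0.0, -1.1]
finger_gap: 0.291
finger_force: 20.0
```

```bash
python3 - <<'E'
from h import *
s=sensors.state();R0=R.from_euler('xyz',s['orientation']);print(s['eef_pos'],s['orientation'],(s['eef_pos']+R0.apply([0,0,.061])).round(4))
d=img('side');W=cloud(d);im=d['frame'].astype(int);x,y,z=np.moveaxis(W,-1,0)
m=(x>.40)&(x<.49)&(y>-.30)&(y<-.2)&(z>.02)&(z<.12)&(abs(x-.444)<.02);P=W[m];print(len(P),P[np.argsort(P[:,1])][::max(1,len(P)//25)].round(3).tolist())
print('down tool axes',R0.inv().apply([0,0,-1]).round(3))
E
```

```text
[ 0.44512741 -0.18785261  0.12103404] [-3.14125457 -0.08674708  1.51414091] [ 0.4454 -0.1826  0.0603]
206 [[0.463, -0.3, 0.027], [0.433, -0.299, 0.023], [0.444, -0.298, 0.02], [0.436, -0.296, 0.023], [0.436, -0.295, 0.026], [0.443, -0.264, 0.059], [0.444, -0.256, 0.057], [0.438, -0.25, 0.057], [0.436, -0.248, 0.06], [0.444, -0.242, 0.073], [0.45, -0.24, 0.051], [0.436, -0.239, 0.065], [0.45, -0.238, 0.067], [0.439, -0.237, 0.071], [0.45, -0.234, 0.066], [0.447, -0.231, 0.067], [0.431, -0.228, 0.063], [0.442, -0.226, 0.069], [0.453, -0.224, 0.065], [0.448, -0.22, 0.069], [0.437, -0.216, 0.069], [0.443, -0.214, 0.07], [0.448, -0.212, 0.072], [0.454, -0.208, 0.061], [0.441, -0.205, 0.072], [0.446, -0.202, 0.072]]
down tool axes [-0.087  0.     0.996]
```

Converted, 0.033 m is 0.044, 0.028 m is 0.0373.

Request:
play_rows([
  [0, 0, 0, -0.0012, 0, 0.0133, 0.2],
  [0, 0, 0, -0.0023, 0, 0.0267, 0.2],
  [0, 0, 0, -0.0033, 0, 0.0373, 0.2],
  [0, 0, 0, -0.0039, 0, 0.044, 0.2],
  [0, 0, 0, -0.0039, 0, 0.044, 0.2],
  [0, 0, 0, -0.0039, 0, 0.044, 0.2],
])

```text
clock: 25.6
eef_pos: [0.4448, -0.1889, 0.0876]
orientation: [3.141, -0.087, 1.513]
ft_force: [0.7, 0.6, -1.2]
finger_gap: 0.289
finger_force: 20.0
```

Converted, -0.2 m is -0.2667, -0.17 m is -0.2267.

Request:
play_rows([
  [0, 0, 0, 0, 0, 0, 0.6],
  [0, 0, 0, 0, 0, 0, 0.6],
  [0, 0, 0, 0, 0, 0, 0.6],
  [0, 0, 0, 0.0035, 0, -0.04, 0.6],
  [0, 0, 0, 0.008, 0, -0.0933, 0.6],
  [0, 0, 0, 0.0133, 0, -0.16, 0.6],
  [0, 0, 0, 0.02, 0, -0.2267, 0.6],
  [0, 0, 0, 0.0233, 0, -0.2667, 0.6],
  [0, 0, 0, 0.0233, 0, -0.2667, 0.6],
  [0, 0, 0, 0.0233, 0, -0.2667, 0.6],
])

```text
clock: 26.6
eef_pos: [0.4449, -0.1883, 0.2889]
orientation: [3.139, -0.087, 1.514]
ft_force: [-0.4, 0.1, 0.2]
finger_gap: 0.597
finger_force: 0.0
```

```bash
python3 - <<'E'
from h import *
d=img('side','s5.png');W=cloud(d)
for n in ['roller','fork','tray','mat']:
  for r in nets.masks_of('side',n)[:4]:
    p=W[r['region']];print(n,round(r['confidence'],2),np.nanmedian(p,0).round(3),np.nanpercentile(p,[3,97],axis=0).round(3).tolist())
cv2.imwrite('pics/c8.png',cv2.resize(d['frame'][170:340,250:450],None,fx=3,fy=3,interpolation=2))
E
```

```text
roller 0.78 [0.204 0.286 0.019] [[0.172, 0.239, 0.003], [0.238, 0.34, 0.026]]
roller 0.66 [ 0.198 -0.321  0.031] [[0.143, -0.387, -0.002], [0.241, -0.215, 0.037]]
roller 0.55 [0.306 0.492 0.018] [[0.263, 0.454, -0.004], [0.355, 0.53, 0.026]]
roller 0.54 [ 0.443 -0.193  0.025] [[0.431, -0.258, 0.002], [0.458, -0.117, 0.03]]
fork 0.71 [ 0.598 -0.261  0.03 ] [[0.584, -0.298, 0.007], [0.616, -0.192, 0.034]]
fork 0.21 [0.729 0.01  0.053] [[0.713, 0.001, 0.008], [0.747, 0.023, 0.096]]
tray 0.86 [ 0.447 -0.201  0.003] [[0.382, -0.301, -0.001], [0.507, -0.091, 0.03]]
mat 0.78 [ 0.639 -0.219  0.001] [[0.567, -0.333, -0.003], [0.715, -0.097, 0.005]]
```

View pics/c8.png

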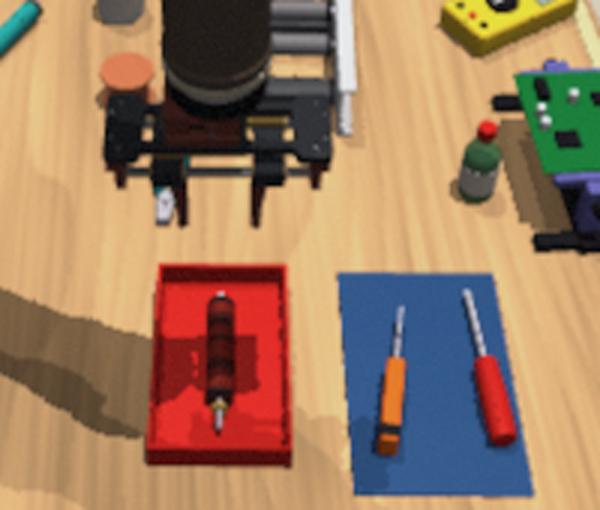

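The roller lies flat in the tray at (220,355), the fork is on the mat at (393,390), and the gripper is clear.

```bash
python3 -c "
from rig import job
print(job.sign_off())"
```

```text
the job is handed in; nothing more can be done
None
```

The worn roller is out of the track and lying flat in the red tray, the fork is back on the blue mat, and the job was handed in at about 27 s; the sign-off returned no verdict.

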